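# Stand the drained cutting boards back in their stands

## Task

The red and the green cutting boards have drained, leaning forward on the drip rails of their stands. Push each one up and over with the fingertips, in either order, so that it stands in its own stand leaning on the backrest, its foot still in the channel. Push gently and do not force them against the backrest; do not grip the boards or lift them out, and leave the jar, bottle, cup and bowl alone.

Things in the scene. Friction and masses are not known exactly. Their poses are not given: they have to be found in the camera images.
- red_board: red plastic cutting board, 150 mm wide, 160 tall, 14 thick, about 0.3 kg, loose. Origin: middle of the face of its lower edge (foot). z runs up the board to its top edge, y along its width, x out of its rear face. Starts leaning 45 deg forward (to the stand's -x) on the drip rail. Pushing the top edge to the stand's +x turns it about its foot; past upright it drops onto the backrest by itself
- red_board_top (a point): middle of the face of the red board's top edge, 160 mm from its foot; starts about 122 mm above the bench and 97 mm in front (-x) of the stand's origin; about 165 mm high when upright. A push of 1 to 3 N level on this edge turns the board; pressing on once it rests on the backrest only jams it
- red_stand: wire stand of the red board, fixed. Origin: centre of its base, on the bench; x points level from drip rail to backrest, y along the board's width, z up. Base plate 4 mm thick, 187 wide, x -70 to 65. Channel for the foot: x -12 (lip, top 14 high) to x 20 (backrest), ended at y +-87 by 18 mm high tabs
- red_rail (a point): middle of the drip rail of the red board's stand, a 10 mm round bar along the stand's y; this point is on its axis, 60 mm in front (-x) of the stand's origin; its top is 74 mm above the bench
- red_backrest (a point): middle of the top bar of the red stand's backrest, 56 mm behind (+x) the stand's origin, 125 mm high; the backrest is two 8 mm bars at y +-50 mm leaning back 15 deg
- green_board: green plastic cutting board, 150 mm wide, 160 tall, 14 thick, about 0.3 kg, loose. Origin: middle of the face of its lower edge (foot). z runs up the board to its top edge, y along its width, x out of its rear face. Starts leaning 45 deg forward (to the stand's -x) on the drip rail. Pushing the top edge to the stand's +x turns it about its foot; past upright it drops onto the backrest by itself
- green_board_top (a point): middle of the face of the green board's top edge, 160 mm from its foot; starts about 122 mm above the bench and 97 mm in front (-x) of the stand's origin; about 165 mm high when upright. A push of 1 to 3 N level on this edge turns the board; pressing on once it rests on the backrest only jams it
- green_stand: wire stand of the green board, fixed. Origin: centre of its base, on the bench; x points level from drip rail to backrest, y along the board's width, z up. Base plate 4 mm thick, 187 wide, x -70 to 65. Channel for the foot: x -12 (lip, top 14 high) to x 20 (backrest), ended at y +-87 by 18 mm high tabs
- green_rail (a point): middle of the drip rail of the green board's stand, a 10 mm round bar along the stand's y; this point is on its axis, 60 mm in front (-x) of the stand's origin; its top is 74 mm above the bench
- green_backrest (a point): middle of the top bar of the green stand's backrest, 56 mm behind (+x) the stand's origin, 125 mm high; the backrest is two 8 mm bars at y +-50 mm leaning back 15 deg
- spice_jar: small spice jar, 46 mm across, 65 mm high, loose, not part of the job; origin: centre of its underside
- squeeze_bottle: yellow squeeze bottle, 60 mm across, 178 mm high, loose, not part of the job; origin: centre of its underside
- steel_cup: dark steel utensil cup, 84 mm across, 110 mm high, loose, not part of the job; origin: centre of its underside
- bowl: blue bowl, 110 mm across, 55 mm high, loose, not part of the job; origin: centre of its underside

How it is judged (in metres and radians):
At the end, for the whole second after the job is handed in: Both boards at rest, within 0.55 rad of upright and leaning back (middle of the top edge more than 25 mm behind the stand's origin), the foot in the channel (between 20 mm in front of and 35 mm behind the stand's origin, under 20 mm high, within 30 mm of the middle sideways) (angle between each of red_board, green_board's own z axis and vertical below 0.55 rad and x of red_board_top in the frame of red_stand above 0.025 m and x of red_board in the frame of red_stand between -0.02 and 0.035 m and z of red_board in the frame of red_stand below 0.02 m and y of red_board in the frame of red_stand between -0.03 and 0.03 m and linear speed of each of red_board, green_board below 0.02 m/s and angular speed of each of red_board, green_board below 0.1 rad/s and x of green_board_top in the frame of green_stand above 0.025 m and x of green_board in the frame of green_stand between -0.02 and 0.035 m and z of green_board in the frame of green_stand below 0.02 m and y of green_board in the frame of green_stand between -0.03 and 0.03 m); the robot touches nothing.
It fails at once if a board is lifted out of its channel (foot more than 35 mm above the bench) (height (world z) of any of red_board, green_board above 0.035 m).
It fails at once if a board is gripped or shoved hard (more than 35 N from the fingers) (contact force between the fingers and red_board above 35 N or contact force between the fingers and green_board above 35 N).
It fails at once if the jar, bottle, cup or bowl is moved more than 20 mm or tipped ((distance of spice_jar from where it was at the start of the episode above 0.02 m or angle between spice_jar's own z axis and vertical above 0.3 rad) or (distance of squeeze_bottle from where it was at the start of the episode above 0.02 m or angle between squeeze_bottle's own z axis and vertical above 0.3 rad) or (distance of steel_cup from where it was at the start of the episode above 0.02 m or angle between steel_cup's own z axis and vertical above 0.3 rad) or (distance of bowl from where it was at the start of the episode above 0.02 m or angle between bowl's own z axis and vertical above 0.3 rad)).
It also fails if it takes over 54 s, if anything falls off the work surface, if the arm or the gripper's body presses on something with over 40 N, if the wrist force passes 120 N, or if a joint passes its speed limit or range.

## Robot

A 6-joint arm with a two-finger parallel gripper is mounted at the origin on the work surface. World frame = base frame: x ahead of the robot, y to its left, z up, the work surface at z = 0. Lengths are in m, angles in degrees, forces in N, time in s.
With the tool pointing down it reaches from about 0.2 to 0.875 m from the base axis. Payload 3.4 kg.
Tool frame: the origin (TCP) lies where the fingers leave the gripper's body, on its centre line; the fingertips stand 97 mm ahead of it and the grasp point (between the pads) lies 78 mm ahead of it (arm.grasp_offset is the distance from the TCP to the grasp point, in m); z points along the fingers, y is the line along which they close (so a half turn about z gives the same grasp; the last joint's range is limited). The gripper opens to 94 mm and grips with 3 to 60 N. Pads are 16 mm wide; open, the fingers measure 119 mm over their backs; the gripper's body (75 mm by 177 mm) begins 78 mm behind the grasp point.
Start: joints at [60.848, 15.808, 86.224, -0, 77.962, -6.933], TCP at [0.217, 0.532, 0.303] pointing down, gripper open.
Joint ranges: [-165.64, 165.64], [-43.16, 119.46], [12.63, 154.43], [-67.54, 247.53], [6.08, 155.33], [-154.97, 154.97]. Speed limits (degrees/s): [147.25, 147.25, 180, 180, 180, 180].

## Interface

Orientations are given as [roll, pitch, yaw] about the fixed x, y, z axes, in that order (R = Rz(yaw) Ry(pitch) Rx(roll)).
In Python, from cell import arm, imaging gives the robot as it stands.
- The arm moves only by the tool servo_tool, never from a script. Its argument "rows" is one flat list of numbers, 7 for each row, row after row: the shift along the tool's x, y, z in m, then the turn, a rotation vector about the tool's x, y, z in rad, then the closure, from 0 (fully open) to 1 (shut). In form: [tx, ty, tz, ax, ay, az, gripper, tx, ty, tz, ax, ay, az, gripper, ...]. A call has 1 to 10 rows; each row shifts and turns the commanded pose from where the row before left it, along the tool's axes as they then stand; what a row does not reach is not made up. A row lasts 1/12 s, in which the tool goes at most 41.7 mm and 7.16 degrees, less where a joint would pass 70% of its speed; a pose out of reach is approached as far as the arm can. A call is refused whole if a number of a shift passes 0.0417 or a number of a turn 0.125, either way. A call with a gripper value outside its range is refused whole. The fingers move at their own pace and stop on an object; "squeeze" is the grip in N (left out, the last holds). Time passes only in rows, so rows that do not move let the fingers close. It gives the time, the measured TCP pose, the force, the opening and the grip force at its end, in the units of the state.
- arm.sense(): the state, without advancing time (a new reading comes with each control period).
- imaging.get_image(name): name is "scene" or "top" or "wrist"; returns the picture (480x640x3 uint8, red, green, blue); there is no depth.
- imaging.camera_params(name): a dict with "intrinsics" (3x3 intrinsics, pixels), "eye" and "attitude" of the camera in the world. Camera axes: x right, y down, z forward; pixel columns grow to the right and rows downward; lengths in m; the calibration is good to about 2 mm. A picture is of the moment at which its call begins: read the wrist's pose just before it. camera_params takes no time and is no camera call; for the wrist camera it gives the pose at the moment of the call.
- arm.job_done(): hands the job in; it is judged then, once.
The state is a dict: "time_s": time; "joint_positions": joint angles; "qvel": joint speeds; "joint_torque": joint torques, N m; "ee_pos": TCP position; "orientation": TCP orientation; "contact_force": force on the tool from outside, world axes, zero at the start; "moment": the same for the moment, N m; "finger_gap": finger opening in m; "gripper_force": force on a finger pad.
Only numpy, scipy, OpenCV 4.12 (cv2) and the standard library are available. Lean on these libraries where they do the work, as an engineer would, in place of code of your own. Each camera call takes 0.05 s, during which the arm holds its last target. There are 200 camera calls.

## Working session

There is one attempt and no reset: what is moved stays moved. The work goes in short steps, Python scripts to look and compute and a tool call to move; the robot and the scene stay as the last step left them, time stands still between calls to the robot, and variables do not carry over. Pictures are saved under pics/ and viewed, at most 10 in all, crops included, and the job is handed in when it is done.

Besides the shell and the picture viewer there is one more tool, called after ">>>" as a command line: name --argument value ..., lists and objects as JSON in quotes. servo_tool: Moves the arm, as the interface text tells. Its arguments: {"type":"object","properties":{"rows":{"type":"array"},"squeeze":{"type":"number"}},"required":["rows"]}

```bash
mkdir -p pics
python3 - <<'E'
from cell import arm, imaging
import cv2,json
for n in("scene","top"):
    im=imaging.get_image(n); cv2.imwrite(f"pics/{n}0.png",im[:,:,::-1]); p=imaging.camera_params(n); print(n,p)
s=arm.sense();print(s)
E
```

```text
scene {'intrinsics': array([[592.21044434,   0.        , 316.14475752],
       [  0.        , 592.21044434, 247.53824464],
       [  0.        ,   0.        ,   1.        ]]), 'eye': array([1.4221861 , 0.29914317, 1.22095053]), 'attitude': array([-1.42964553e+02, -9.33668895e-03,  1.10201280e+02])}
top {'intrinsics': array([[509.74529544,   0.        , 325.34547453],
       [  0.        , 509.74529544, 249.05815279],
       [  0.        ,   0.        ,   1.        ]]), 'eye': array([ 0.39331117, -0.01438386,  1.50003172]), 'attitude': array([-170.71202821,   -0.21545454,  -89.64146988])}
{'time_s': 0.1, 'joint_positions': array([ 6.08472683e+01,  1.58445776e+01,  8.62862727e+01, -9.12881082e-04,
        7.79640824e+01, -6.93138714e+00]), 'qvel': array([ 0.00736456, -0.08110568, -0.1693069 , -0.03900248,  0.02591735,
       -0.02590757]), 'joint_torque': array([ 1.81280277e-03, -4.05460274e+01, -2.37777883e+01,  7.02819577e-02,
        2.99436715e-02, -2.24789625e-05]), 'ee_pos': array([0.21728135, 0.53198845, 0.30189715]), 'orientation': array([-1.79905653e+02, -1.05705598e-02,  1.57778838e+02]), 'contact_force': array([0.69388344, 0.22966733, 0.07681794]), 'moment': array([ 0.00627142, -0.02001643,  0.01737897]), 'gripper_force': 0.0, 'finger_gap': 0.09387685581122804}
```

View pics/scene0.png

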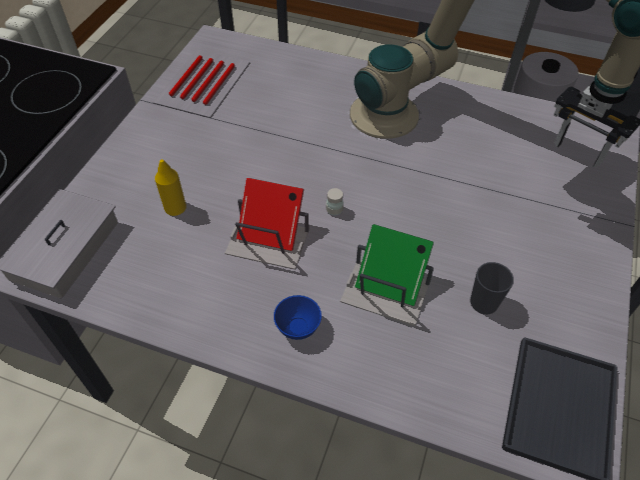

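View pics/top0.png

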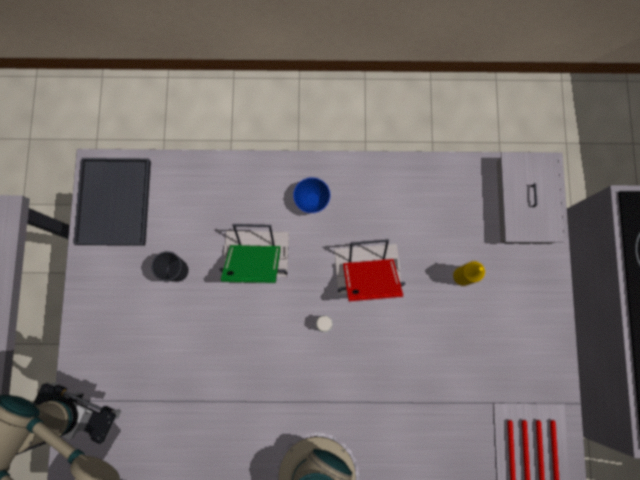

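The scene view shows the red board's top edge around (247..303, 180..187) and the green one's around (371..433, 227..240). Both face the robot. In the top view the top edges are the lower ones, red near row 298 and green near row 282, with the jar in front of the red board at (323,323).

```bash
cat > h.py <<'E'
import numpy as np,cv2
from scipy.spatial.transform import Rotation as R
from cell import arm, imaging
def cam(n):
    p=imaging.camera_params(n); return p['intrinsics'],np.array(p['eye']),R.from_euler('xyz',p['attitude'],degrees=True).as_matrix()
def ray(c,uv):
    K,e,A=c; d=A@np.linalg.inv(K)@np.array([uv[0],uv[1],1.]); return e,d/np.linalg.norm(d)
def plane(c,uv,z):
    e,d=ray(c,uv); return e+d*(z-e[2])/d[2]
def tri(c1,u1,c2,u2):
    a,d=ray(c1,u1);b,f=ray(c2,u2)
    t=np.linalg.lstsq(np.c_[d,-f],b-a,rcond=None)[0]; p,q=a+t[0]*d,b+t[1]*f
    return (p+q)/2,np.linalg.norm(p-q)
def mask(im,col):
    h=cv2.cvtColor(im,cv2.COLOR_RGB2HSV); lo,hi={'red':((0,150,60),(8,255,255)),'green':((50,120,40),(75,255,255)),'blue':((105,120,40),(130,255,255)),'yellow':((20,150,60),(30,255,255))}[col]
    m=cv2.inRange(h,lo,hi); m=cv2.morphologyEx(m,cv2.MORPH_CLOSE,np.ones((7,7)))
    c=max(cv2.findContours(m,cv2.RETR_EXTERNAL,cv2.CHAIN_APPROX_NONE)[0],key=cv2.contourArea); return c
def quad(im,col):
    c=cv2.convexHull(mask(im,col))
    return cv2.approxPolyN(c,4,ensure_convex=True).reshape(-1,2).astype(float)
E
python3 - <<'E'
from h import *
S,T=cam('scene'),cam('top'); a=imaging.get_image('scene');b=imaging.get_image('top')
for col in('red','green'):
    q=quad(a,col);r=quad(b,col)
    q=q[np.argsort(q[:,1])][:2]; q=q[np.argsort(q[:,0])]      # top edge, scene: left= -y
    r=r[np.argsort(-r[:,1])][:2]; r=r[np.argsort(-r[:,0])]    # top view: right = -y
    P=[tri(S,q[i],T,r[i]) for i in(0,1)]
    print(col,q.tolist(),r.tolist(),[(p.round(3),round(e,4)) for p,e in P])
    d=P[1][0]-P[0][0]; print(' width',np.linalg.norm(d),'mid',((P[0][0]+P[1][0])/2).round(3),'yaw',np.degrees(np.arctan2(-d[0],d[1])))
print('jar',plane(T,(323,323),.065),'cup',plane(T,(170,266),.11),'bottle',plane(T,(478,268),.178),'bowl',plane(T,(312,195),.055))
E
```

```text
red [[247.0, 177.0], [303.0, 189.0]] [[403.0, 296.0], [348.0, 300.0]] [(array([ 0.492, -0.23 ,  0.121]), np.float64(0.0024)), (array([ 0.48 , -0.081,  0.12 ]), np.float64(0.0022))]
 width 0.1491283328177812 mid [ 0.486 -0.156  0.121] yaw 4.510700791847224
green [[372.0, 224.0], [433.0, 241.0]] [[276.0, 281.0], [218.0, 281.0]] [(array([0.53 , 0.115, 0.121]), np.float64(0.0012)), (array([0.53 , 0.268, 0.123]), np.float64(0.0089))]
 width 0.15306949951044482 mid [0.53  0.191 0.122] yaw 0.12034469347112545
jar [ 0.41921411 -0.01308244  0.065     ] cup [0.57061405 0.40794113 0.11      ] bottle [ 0.56209765 -0.41751336  0.178     ] bowl [0.78949772 0.02166972 0.055     ]
```

Both board edges triangulate to z≈0.121 and a width of 149–153 mm, which matches the text. I'll go to the green board first: turn the tool so its y lies along the board width, then move over the bench at travel height.

>>> servo_tool --rows '[0, 0, 0, 0, 0, -0.097, 0, 0, 0, 0, 0, 0, -0.097, 0, 0, 0, 0, 0, 0, -0.097, 0, 0, 0, 0, 0, 0, -0.097, 0, -0.02, -0.028, 0, 0, 0, 0, 0, -0.02, -0.028, 0, 0, 0, 0, 0, -0.02, -0.028, 0, 0, 0, 0, 0, -0.02, -0.028, 0, 0, 0, 0, 0, -0.02, -0.028, 0, 0, 0, 0, 0, -0.02, -0.028, 0, 0, 0, 0, 0]'

```text
time_s: 1.03
ee_pos: [0.338, 0.3629, 0.3026]
orientation: [-180.0, -0.0, -180.0]
contact_force: [-0.2, 0.3, -0.3]
finger_gap: 0.0937
gripper_force: 0.0
```

>>> servo_tool --rows '[-0.02, -0.028, 0, 0, 0, 0, 0, -0.02, -0.028, 0, 0, 0, 0, 0, -0.02, -0.028, 0, 0, 0, 0, 0, -0.02, -0.028, 0, 0, 0, 0, 0, -0.02, -0.028, 0, 0, 0, 0, 0, -0.02, -0.028, 0, 0, 0, 0, 0, 0, 0, 0, 0, 0, 0, 0, 0, 0, 0, 0, 0, 0, 0]'

```text
time_s: 1.7
ee_pos: [0.4582, 0.1951, 0.3024]
orientation: [180.0, -0.0, 179.8]
contact_force: [-0.6, 0.3, -1.0]
finger_gap: 0.0939
gripper_force: 0.0
```

Run:
```python
from h import *
s=arm.sense();print(s['ee_pos'],s['orientation'],s['contact_force'])
W=cam('wrist');S=cam('scene');im=imaging.get_image('wrist');cv2.imwrite('pics/w1.png',im[:,:,::-1]);print(W)
q=quad(imaging.get_image('scene'),'green');q=q[np.argsort(q[:,1])][:2];print(q.tolist(),[plane(S,u,.122).round(3).tolist() for u in q])
r=quad(im,'green');print(r.tolist(),[plane(W,u,.12).round(3).tolist() for u in r])
```

```text
[0.45823564 0.19509799 0.30239411] [ 1.79988622e+02 -3.84811832e-02  1.79800782e+02] [-0.63787188  0.29761292 -0.98058201]
(array([[380.15693024,   0.        , 313.59706676],
       [  0.        , 380.15693024, 249.66254645],
       [  0.        ,   0.        ,   1.        ]]), array([0.38127135, 0.19618688, 0.38507832]), array([[ 4.65026434e-03,  9.64304607e-01,  2.64754603e-01],
       [ 9.99989159e-01, -4.42108242e-03, -1.46151862e-03],
       [-2.38847213e-04,  2.64758530e-01, -9.64314712e-01]]))
[[372.0, 224.0], [433.0, 242.0]] [[0.531, 0.114, 0.122], [0.534, 0.264, 0.122]]
[[419.0, 341.0], [379.0, 386.0], [238.0, 386.0], [195.0, 339.0]] [[0.528, 0.277, 0.12], [0.568, 0.248, 0.12], [0.567, 0.135, 0.12], [0.525, 0.104, 0.12]]
```

View pics/w1.png

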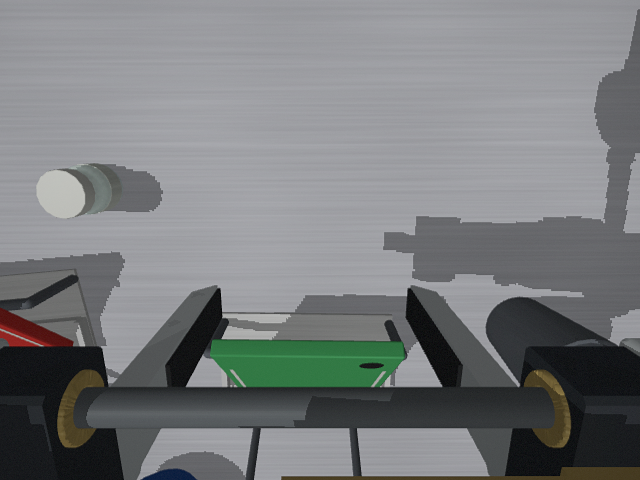

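The wrist view shows the green board's top edge at row 341, columns 213–405. That puts it at x≈0.527 and centred at y≈0.193, in line with the fingers. Next I lower the tips to z≈0.103 and advance.

>>> servo_tool --rows '[0, 0, 0.025, 0, 0, 0, 0, 0, 0, 0.025, 0, 0, 0, 0, 0, 0, 0.025, 0, 0, 0, 0, 0, 0, 0.025, 0, 0, 0, 0, -0.015, 0, 0, 0, 0, 0, 0, -0.015, 0, 0, 0, 0, 0, 0, -0.01, 0, 0, 0, 0, 0, 0, -0.005, 0, 0, 0, 0, 0, 0, 0, 0, 0, 0, 0, 0, 0]'

```text
time_s: 2.55
ee_pos: [0.5032, 0.1973, 0.2029]
orientation: [180.0, 0.1, -179.9]
contact_force: [0.6, 0.0, 0.1]
finger_gap: 0.0941
gripper_force: 0.0
```

>>> servo_tool --rows '[-0.005, 0, 0, 0, 0, 0, 0, -0.005, 0, 0, 0, 0, 0, 0, -0.005, 0, 0, 0, 0, 0, 0, -0.005, 0, 0, 0, 0, 0, 0, -0.005, 0, 0, 0, 0, 0, 0, -0.005, 0, 0, 0, 0, 0, 0]'

```text
time_s: 3.05
ee_pos: [0.5295, 0.1961, 0.2025]
orientation: [-180.0, -0.5, 179.9]
contact_force: [-6.2, -0.3, 4.2]
finger_gap: 0.0941
gripper_force: 2.5
```

Contact made, about 6 N. I'll continue more slowly and rise slightly.

>>> servo_tool --rows '[-0.004, 0, -0.001, 0, 0, 0, 0, -0.004, 0, -0.001, 0, 0, 0, 0, -0.004, 0, -0.001, 0, 0, 0, 0, -0.004, 0, -0.001, 0, 0, 0, 0, -0.004, 0, -0.001, 0, 0, 0, 0, -0.004, 0, -0.001, 0, 0, 0, 0]'

```text
time_s: 3.55
ee_pos: [0.5573, 0.1964, 0.2089]
orientation: [180.0, 0.1, -180.0]
contact_force: [-1.5, 0.2, 1.7]
finger_gap: 0.0939
gripper_force: 0.7
```

Run:
```python
from h import *
a=imaging.get_image('scene');cv2.imwrite('pics/s2.png',cv2.resize(a[130:370,200:520],(800,600))[:,:,::-1]);print(arm.sense()['ee_pos'],arm.sense()['contact_force'])
```

```text
[0.55840198 0.19645491 0.20906822] [-0.30088704 -0.0797734   0.66666192]
```

View pics/s2.png

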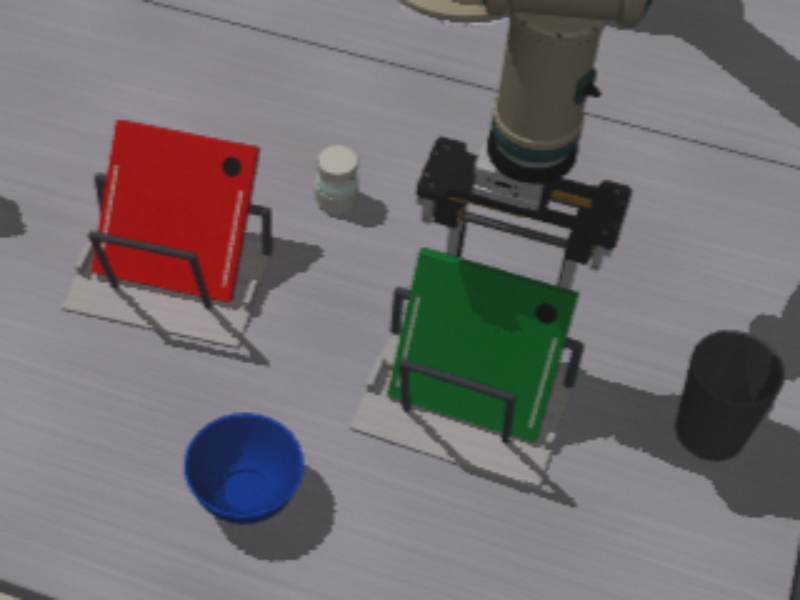

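The crop shows the green board tilting up squarely, its foot still in the channel. Continuing.

>>> servo_tool --rows '[-0.004, 0, -0.001, 0, 0, 0, 0, -0.004, 0, -0.001, 0, 0, 0, 0, -0.004, 0, -0.001, 0, 0, 0, 0, -0.004, 0, -0.001, 0, 0, 0, 0, -0.004, 0, -0.001, 0, 0, 0, 0, -0.004, 0, -0.001, 0, 0, 0, 0, -0.004, 0, -0.001, 0, 0, 0, 0, -0.004, 0, -0.001, 0, 0, 0, 0, -0.004, 0, -0.001, 0, 0, 0, 0, -0.004, 0, -0.001, 0, 0, 0, 0]'

```text
time_s: 4.43
ee_pos: [0.597, 0.1964, 0.2187]
orientation: [180.0, 0.0, -180.0]
contact_force: [-1.1, -0.6, -0.0]
finger_gap: 0.0938
gripper_force: 0.1
```

>>> servo_tool --rows '[-0.003, 0, 0, 0, 0, 0, 0, -0.003, 0, 0, 0, 0, 0, 0, -0.003, 0, 0, 0, 0, 0, 0, -0.003, 0, 0, 0, 0, 0, 0, -0.003, 0, 0, 0, 0, 0, 0, -0.003, 0, 0, 0, 0, 0, 0]'

```text
time_s: 4.93
ee_pos: [0.6148, 0.1964, 0.2186]
orientation: [180.0, 0.0, -180.0]
contact_force: [-0.2, -0.3, 0.4]
finger_gap: 0.094
gripper_force: 0.0
```

>>> servo_tool --rows '[-0.003, 0, 0, 0, 0, 0, 0, -0.003, 0, 0, 0, 0, 0, 0, -0.003, 0, 0, 0, 0, 0, 0, -0.003, 0, 0, 0, 0, 0, 0]'

```text
time_s: 5.27
ee_pos: [0.6268, 0.1964, 0.2187]
orientation: [180.0, -0.0, -180.0]
contact_force: [-0.9, 0.6, -0.3]
finger_gap: 0.0939
gripper_force: 0.0
```

Run:
```python
from h import *
a=imaging.get_image('scene');cv2.imwrite('pics/s3.png',cv2.resize(a[130:370,200:520],(800,600))[:,:,::-1]);print(arm.sense()['ee_pos'],arm.sense()['contact_force'])
```

```text
[0.62742612 0.19638629 0.21863075] [1.0683594  1.19407127 0.19773449]
```

View pics/s3.png

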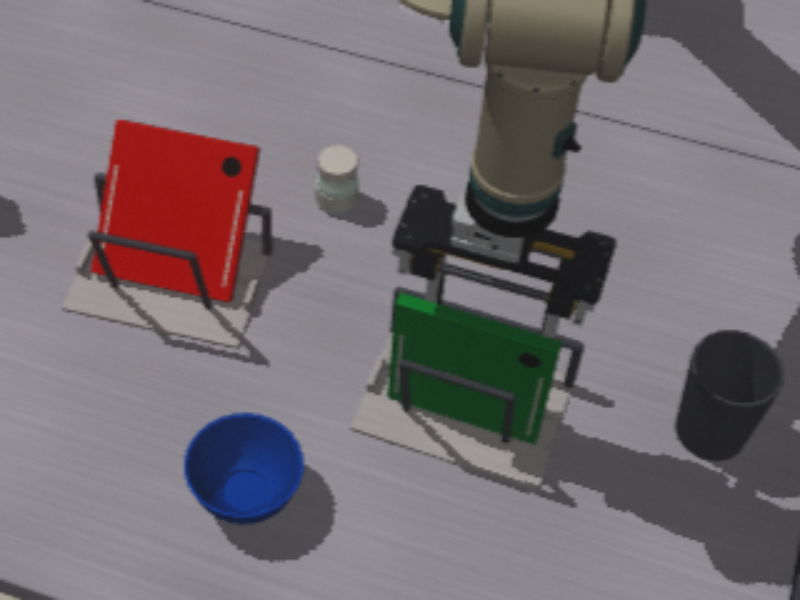

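The crop shows the green board nearly upright with its end face visible. I keep pushing in small steps.

>>> servo_tool --rows '[-0.003, 0, 0, 0, 0, 0, 0, -0.003, 0, 0, 0, 0, 0, 0, -0.003, 0, 0, 0, 0, 0, 0, -0.003, 0, 0, 0, 0, 0, 0, 0, 0, 0, 0, 0, 0, 0, 0, 0, 0, 0, 0, 0, 0]'

```text
time_s: 5.82
ee_pos: [0.6387, 0.1964, 0.2186]
orientation: [180.0, -0.0, -180.0]
contact_force: [-0.1, 0.1, -0.4]
finger_gap: 0.0947
gripper_force: 0.0
```

Run:
```python
from h import *
S=cam('scene')
for k in range(2):
    q=quad(imaging.get_image('scene'),'green');q=q[np.argsort(q[:,1])][:2];print(q.tolist(),[plane(S,u,.163).round(3).tolist() for u in q])
print(arm.sense()['ee_pos'],arm.sense()['contact_force'])
```

```text
[[352.0, 259.0], [419.0, 280.0]] [[0.675, 0.109, 0.163], [0.679, 0.261, 0.163]]
[[352.0, 259.0], [419.0, 280.0]] [[0.675, 0.109, 0.163], [0.679, 0.261, 0.163]]
[0.63842208 0.19641116 0.2186379 ] [-0.11973331 -0.10671325 -0.15578725]
```

The green board's front top edge is at stand x≈+0.049, with no force and no change between frames, so it rests on the backrest. I back off, rise, and head to the red board.

>>> servo_tool --rows '[0.01, 0, 0, 0, 0, 0, 0, 0.02, 0, 0, 0, 0, 0, 0, 0.03, 0, -0.01, 0, 0, 0, 0, 0.03, 0, -0.025, 0, 0, 0, 0, 0.03, 0, -0.025, 0, 0, 0, 0, 0.03, -0.02, -0.025, 0, 0, 0, 0, 0.025, -0.03, 0, 0, 0, 0, 0, 0.025, -0.03, 0, 0, 0, 0, 0, 0.02, -0.035, 0, 0, 0, 0, 0, 0, -0.04, 0, 0, 0, 0, 0]'

```text
time_s: 6.75
ee_pos: [0.4145, 0.0427, 0.3026]
orientation: [179.9, -0.1, -179.8]
contact_force: [1.0, -0.8, -0.3]
finger_gap: 0.0938
gripper_force: 0.0
```

>>> servo_tool --rows '[0, -0.04, 0, 0, 0, 0, 0, 0, -0.04, 0, 0, 0, 0, 0, 0, -0.04, 0, 0, 0, 0, 0, 0, -0.04, 0, 0, 0, 0, 0, 0, -0.04, 0, 0, 0, -0.078, 0, 0, 0, 0, 0, 0, 0, 0, 0, 0, 0, 0, 0, 0, 0, 0]'

```text
invalid input
```

Run:
```python
from h import *
s=arm.sense();print(s['ee_pos'],s['orientation'],s['contact_force'])
W=cam('wrist');im=imaging.get_image('wrist');cv2.imwrite('pics/w2.png',im[:,:,::-1])
r=quad(im,'red');print(r.tolist(),[plane(W,u,.118).round(3).tolist() for u in r])
```

```text
[0.41453038 0.04274022 0.30257967] [ 1.79943181e+02 -1.32352215e-01 -1.79806140e+02] [ 0.96676683 -0.75503936 -0.29570438]
[[109.0, 387.0], [7.0, 345.0], [35.0, 342.0], [156.0, 333.0]] [[0.526, -0.122, 0.118], [0.488, -0.196, 0.118], [0.486, -0.174, 0.118], [0.478, -0.078, 0.118]]
```

View pics/w2.png

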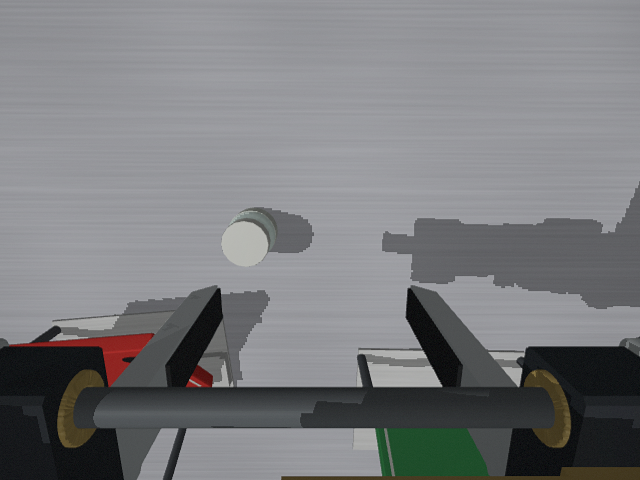

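That call was refused because I put a wrong number count in it. The wrist view shows the red top edge from (35,342) to (156,333), giving its right end at (0.478,-0.078) and a yaw of about 4.7°, as the first measurement did. Now I move across, turn and descend.

>>> servo_tool --rows '[0, -0.034, 0, 0, 0, 0, 0, 0, -0.034, 0, 0, 0, 0, 0, 0, -0.034, 0, 0, 0, 0, 0, 0, -0.034, 0, 0, 0, 0, 0, 0, -0.034, 0, 0, 0, 0, 0, 0, -0.034, 0, 0, 0, 0, 0, 0, 0, 0, 0, 0, -0.08, 0, 0, 0, 0, 0, 0, 0, 0]'

```text
time_s: 7.47
ee_pos: [0.4196, -0.1628, 0.3022]
orientation: [180.0, -0.0, -175.5]
contact_force: [0.2, 1.1, 0.2]
finger_gap: 0.0938
gripper_force: 0.0
```

>>> servo_tool --rows '[0, 0, 0.025, 0, 0, 0, 0, 0, 0, 0.025, 0, 0, 0, 0, 0, 0, 0.025, 0, 0, 0, 0, 0, 0, 0.025, 0, 0, 0, 0, -0.015, 0, 0, 0, 0, 0, 0, -0.015, 0, 0, 0, 0, 0, 0, -0.01, 0, 0, 0, 0, 0, 0, 0, 0, 0, 0, 0, 0, 0]'

```text
time_s: 8.13
ee_pos: [0.4617, -0.1575, 0.2026]
orientation: [-180.0, 0.1, -175.4]
contact_force: [0.4, 0.6, 0.5]
finger_gap: 0.0942
gripper_force: 0.0
```

>>> servo_tool --rows '[-0.004, 0, 0, 0, 0, 0, 0, -0.004, 0, 0, 0, 0, 0, 0, -0.004, 0, 0, 0, 0, 0, 0, -0.004, 0, 0, 0, 0, 0, 0, -0.004, 0, 0, 0, 0, 0, 0, -0.004, 0, 0, 0, 0, 0, 0, -0.004, 0, 0, 0, 0, 0, 0]'

```text
time_s: 8.72
ee_pos: [0.4859, -0.1559, 0.2023]
orientation: [179.9, -0.3, -175.4]
contact_force: [-3.3, 0.7, 3.0]
finger_gap: 0.0945
gripper_force: 2.0
```

>>> servo_tool --rows '[-0.004, 0, -0.001, 0, 0, 0, 0, -0.004, 0, -0.001, 0, 0, 0, 0, -0.004, 0, -0.001, 0, 0, 0, 0, -0.004, 0, -0.001, 0, 0, 0, 0, -0.004, 0, -0.001, 0, 0, 0, 0, -0.004, 0, -0.001, 0, 0, 0, 0, -0.004, 0, -0.001, 0, 0, 0, 0, -0.004, 0, -0.001, 0, 0, 0, 0]'

```text
time_s: 9.38
ee_pos: [0.5205, -0.1536, 0.2105]
orientation: [-180.0, 0.0, -175.4]
contact_force: [-1.0, 0.2, 0.6]
finger_gap: 0.0936
gripper_force: 0.5
```

>>> servo_tool --rows '[-0.004, 0, -0.001, 0, 0, 0, 0, -0.004, 0, -0.001, 0, 0, 0, 0, -0.004, 0, -0.001, 0, 0, 0, 0, -0.004, 0, -0.001, 0, 0, 0, 0, -0.004, 0, -0.001, 0, 0, 0, 0, -0.004, 0, -0.001, 0, 0, 0, 0, -0.004, 0, -0.001, 0, 0, 0, 0, -0.004, 0, -0.001, 0, 0, 0, 0]'

```text
time_s: 10.05
ee_pos: [0.5522, -0.151, 0.2184]
orientation: [180.0, 0.0, -175.4]
contact_force: [-0.3, 0.1, -0.2]
finger_gap: 0.0942
gripper_force: 0.1
```

>>> servo_tool --rows '[-0.003, 0, 0, 0, 0, 0, 0, -0.003, 0, 0, 0, 0, 0, 0, -0.003, 0, 0, 0, 0, 0, 0, -0.003, 0, 0, 0, 0, 0, 0, -0.003, 0, 0, 0, 0, 0, 0, -0.003, 0, 0, 0, 0, 0, 0, -0.003, 0, 0, 0, 0, 0, 0, -0.003, 0, 0, 0, 0, 0, 0]'

```text
time_s: 10.72
ee_pos: [0.5759, -0.1491, 0.2184]
orientation: [180.0, 0.0, -175.4]
contact_force: [-0.6, -0.6, 0.1]
finger_gap: 0.0941
gripper_force: 0.0
```

>>> servo_tool --rows '[-0.003, 0, 0, 0, 0, 0, 0, -0.003, 0, 0, 0, 0, 0, 0, -0.003, 0, 0, 0, 0, 0, 0, -0.003, 0, 0, 0, 0, 0, 0, -0.003, 0, 0, 0, 0, 0, 0, 0, 0, 0, 0, 0, 0, 0]'

```text
time_s: 11.22
ee_pos: [0.5912, -0.1479, 0.2184]
orientation: [-180.0, 0.0, -175.4]
contact_force: [1.3, -0.5, -0.1]
finger_gap: 0.0939
gripper_force: 0.0
```

Run:
```python
from h import *
S=cam('scene')
for k in range(2):
    a=imaging.get_image('scene');q=quad(a,'red');q=q[np.argsort(q[:,1])][:2];print(q.tolist(),[plane(S,u,.163).round(3).tolist() for u in q])
cv2.imwrite('pics/s4.png',cv2.resize(a[130:370,200:520],(800,600))[:,:,::-1])
print(arm.sense()['ee_pos'],arm.sense()['contact_force'])
```

```text
[[226.0, 200.0], [287.0, 213.0]] [[0.614, -0.227, 0.163], [0.601, -0.075, 0.163]]
[[225.0, 202.0], [287.0, 215.0]] [[0.621, -0.226, 0.163], [0.607, -0.073, 0.163]]
[ 0.59063833 -0.14787418  0.21833237] [-0.02394495 -0.60944695  0.25163415]
```

View pics/s4.png

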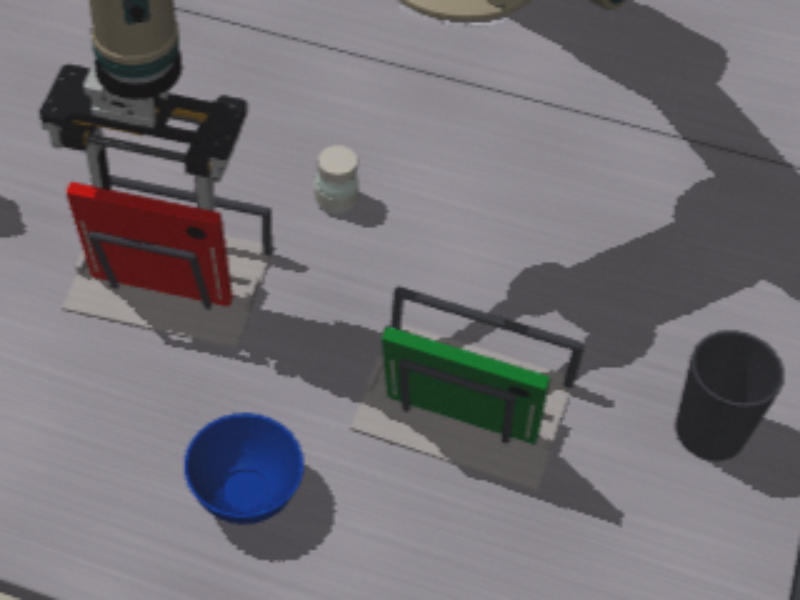

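The green board leans on its backrest. The red board is moving between the two frames, falling back. I wait a little and check it.

>>> servo_tool --rows '[0, 0, 0, 0, 0, 0, 0, 0, 0, 0, 0, 0, 0, 0, 0, 0, 0, 0, 0, 0, 0, 0, 0, 0, 0, 0, 0, 0]'

```text
time_s: 11.65
ee_pos: [0.5905, -0.1479, 0.2185]
orientation: [180.0, 0.0, -175.4]
contact_force: [-0.3, -0.2, 0.3]
finger_gap: 0.0943
gripper_force: 0.0
```

Run:
```python
from h import *
S=cam('scene')
for k in range(2):
    a=imaging.get_image('scene');q=quad(a,'red');q=q[np.argsort(q[:,1])][:2];print(q.tolist(),[plane(S,u,.163).round(3).tolist() for u in q])
```

```text
[[221.0, 208.0], [285.0, 221.0]] [[0.641, -0.227, 0.163], [0.626, -0.071, 0.163]]
[[221.0, 208.0], [285.0, 221.0]] [[0.641, -0.227, 0.163], [0.626, -0.071, 0.163]]
```

Red has settled at stand x≈+0.048, the same as green. I retreat and do a final check.

>>> servo_tool --rows '[0.01, 0, 0, 0, 0, 0, 0, 0.02, 0, 0, 0, 0, 0, 0, 0.03, 0, -0.01, 0, 0, 0, 0, 0.03, 0, -0.03, 0, 0, 0, 0, 0.03, 0, -0.03, 0, 0, 0, 0, 0.03, 0, -0.03, 0, 0, 0, 0, 0.03, 0, -0.03, 0, 0, 0, 0, 0, 0, 0, 0, 0, 0, 0, 0, 0, 0, 0, 0, 0, 0, 0, 0, 0, 0, 0, 0, 0]'

```text
time_s: 12.58
ee_pos: [0.413, -0.162, 0.3458]
orientation: [180.0, 0.0, -175.4]
contact_force: [-0.1, -0.4, -0.4]
finger_gap: 0.0942
gripper_force: 0.0
```

Run:
```python
from h import *
S=cam('scene');a=imaging.get_image('scene')
for c in('red','green'):
    q=quad(a,c);o=q[np.argsort(q[:,1])];print(c,o.tolist(),[plane(S,u,.163).round(3).tolist() for u in o[:2]],'foot',[plane(S,u,.01).round(3).tolist() for u in o[2:]])
cv2.imwrite('pics/s5.png',cv2.resize(a[130:370,200:520],(800,600))[:,:,::-1])
```

```text
red [[222.0, 208.0], [285.0, 221.0], [237.0, 240.0], [293.0, 252.0]] [[0.64, -0.225, 0.163], [0.626, -0.071, 0.163]] foot [[0.612, -0.217, 0.01], [0.598, -0.067, 0.01]]
green [[352.0, 259.0], [419.0, 280.0], [355.0, 288.0], [413.0, 307.0]] [[0.675, 0.109, 0.163], [0.679, 0.261, 0.163]] foot [[0.648, 0.115, 0.01], [0.651, 0.262, 0.01]]
```

View pics/s5.png

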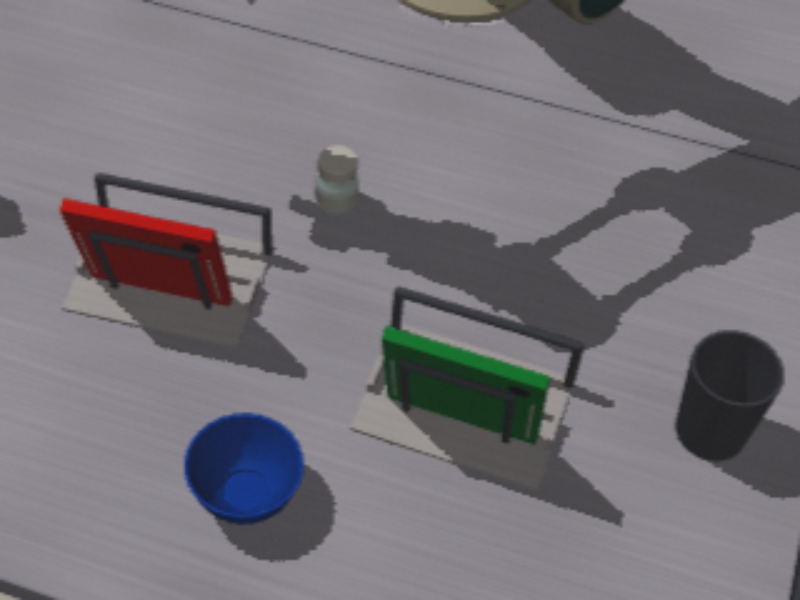

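Both boards lean on their backrests with their feet in the channels. Red's top edge is at about (62–215, 205–235) in the crop and green's at (385–547, 332–380). The gripper is clear, so I hand in.

```bash
python3 -c "
from cell import arm
print(arm.job_done())"
```

```text
the job is handed in; nothing more can be done
None
```

The red and green boards both stand in their own stands, leaning on the backrests with their feet in the channels; the job is handed in, though the hand-in returned no verdict.

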